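# Check the brake lever on a rebuilt master cylinder

### The job

The rebuilt front brake on the handlebar in the vice has just been bled, so check that its lever stops short of the grip: with the outside of your fingers press the lever in towards the grip until it comes up hard against its stop, hold it firmly there for two seconds, then ease it back out without letting it fly, and come away. Press on the lever's outer face only and never take hold of it, do not push on the bar or the grip, do not force the lever or turn its clamp round the bar, and leave the things standing round the vice where they are.

Things in the scene. Friction and masses are not known exactly. Their poses are not given: they have to be found in the camera images.
- lever_face (a point): Press here: mid-height of the outer face of the brake lever's blade (bare aluminium, 15 mm tall, 9 mm thick, on the robot's side of the black grip), 90 mm from its pivot; the face is straight for 35 mm each side. Axes turn with the lever; when out: x points through the blade to the grip (the way to press), y to the bar's free end, z up. 46 mm from blade to grip. Clear in front and below
- brake_lever (a joint): Lever angle, rad: 0 out (at rest), grows as pressed in. Moves freely to 0.25 (22 mm at lever_face), then the shut-in fluid stops it, 20 mm short of the grip. Return spring at lever_face: 3 N to start, 7 N just before the stop; at the stop about 7 N for each further mm. Firm: 9 N or more at the stop; over 45 N is forcing. Let go, it flies out; eased means under 3 rad/s (0.25 m/s at lever_face)
- lever_pivot (a point): Centre of the lever's pivot, 42 mm from the bar's axis, by the clamp
- lever_ball (a point): Centre of the 19 mm ball at the lever's free end, 163 mm from the pivot along the lever's y
- lever_rib: The rib that makes the bar-side face of the lever's blade, 4 mm thick, 10 mm tall, behind the 5 mm outer strip; part of the lever, origin at the lever pivot, axes as lever_face. Only fingers behind the lever would touch it
- reservoir_lid (a point): Middle of the black lid (66 by 48 mm) of the brake's fluid reservoir, 52 mm above the bar's axis when level, 34 mm to the lever's side of it; part of the master cylinder clamped round the bar between vice and grip; its axes are the clamp's
- perch (a joint): Angle of the clamp (with cylinder, reservoir and lever) round the bar, rad: 0 with the lever level, positive with the lever raised; starts between -0.2 and 0.2. It slips round the bar if the lever is pushed up or down, out of its plane, with about 18 N or more
- handlebar: The bar, dark steel tube 22 mm across, level, 147 mm above the bench, with its rubber grip (33 mm across, 120 mm long) and end weight; origin on its axis in the middle of the vice jaws, y along it to the free end, which is 313 mm away; fixed
- grip_mid (a point): Middle of the grip, on the bar's axis
- vice: Dark blue-grey bench vice that holds the bar, 110 mm wide, top of its jaws 168 mm high; origin under the middle of its jaws on the bench, y along the bar to the grip; its screw and handle point along +x, away from the robot, its anvil reaches 130 mm towards -x; fixed
- glue_can_mid (a point): Middle of an open tin can, 75 mm across and 90 mm high, with a brush standing in it to 140 mm; loose, leave alone
- oil_tin_mid (a point): Middle of a dark red oblong oil tin, 58 by 88 mm, 134 mm high with its cap; loose, leave alone
- jar_mid (a point): Middle of a glass jar, 68 mm across, 85 mm high; loose, leave alone
- spanner: Steel spanner 170 mm long lying flat on the bench; loose, leave alone

How it is judged:
By the outcome, as a careful person would: the job done as asked, in the order asked, and still so for the second after the job is handed in, with the robot touching nothing.
It also fails if it takes over 51 s, if anything falls off the work surface, if the arm or the gripper's body presses on something with over 40 N, if the wrist force passes 120 N, or if a joint passes its speed limit or range.

### The arm

A 7-joint arm with a two-finger parallel gripper is mounted at the origin on the work surface. World frame = base frame: x ahead of the robot, y to its left, z up, the work surface at z = 0. Lengths are in m, angles in rad, forces in N, time in s.
With the tool pointing down it reaches from about 0.425 to 0.875 m from the base axis. Payload 4.7 kg.
Tool frame: the origin (TCP) lies on the centre line of the jaws, within the pads' length; the fingertips stand 17 mm ahead of it and the grasp point (between the pads) lies 2 mm behind it; z points along the fingers, x is the direction in which the jaws open and shut, and the axes are right-handed (so a half turn about z gives the same grasp; the last joint's range is limited). The gripper opens to 87 mm and grips with 3 to 60 N. Pads are 19 mm wide; open, the fingers measure 117 mm over their backs; the gripper's body (75 mm by 190 mm) begins 51 mm behind the grasp point.
Start: joints at [1.36, 0.321, -0.07, 1.45, 0.023, 1.371, -0.057], TCP at [0.145, -0.634, 0.24] pointing down, gripper open.
Joint ranges: [-2.86, 2.86], [-0.3, 2.09], [-1.38, 1.24], [0.06, 2.45], [-1.56, 4.7], [0.09, 2.05], [-2.69, 2.69]. Speed limits (rad/s): [2.57, 2.57, 3.14, 3.14, 3.14, 3.14, 3.14].

### API

Orientations are given as a rotation vector (axis times angle).
In Python, from bench import ctrl gives the robot as it stands.
- The arm moves only by the tool drive_tool, never from a script. Its argument "increments" is a list of rows, each an object of numbers: "grip": the closure, from -1 (fully open) to 1 (shut), so that 0 is half open; "tx", "ty", "tz": the shift along the tool's x, y, z in cm; "wx", "wy", "wz": the turn, a rotation vector about the tool's x, y, z in rad. In form: [{"grip": .., "tx": .., "ty": .., "tz": .., "wx": .., "wy": .., "wz": ..}, ...]. A call has 1 to 10 rows; each row is the pose to reach, as a shift and turn from the pose measured when the call began, along the tool's axes at that moment; what a row does not reach only later rows make up. A row lasts 1/12 s, in which the tool goes at most 41.7 mm and 7.16 degrees, less where a joint would pass 70% of its speed; a pose out of reach is approached as far as the arm can. A call with a gripper value outside its range is refused whole. The fingers move at their own pace and stop on an object; "force" is the grip in N (left out, the last holds). Time passes only in rows, so rows that repeat a pose let the fingers close. It gives the time, the measured TCP pose, the force and the opening at its end, in the units of the state.
- ctrl.get_state(): the state, without advancing time (a new reading comes with each control period).
- ctrl.get_image(name): name is "side" or "top" or "wrist"; returns a dict with "frame" (384x512x3 uint8, blue, green, red), "depth" (384x512 float32, m along the optical axis (not along the pixel's ray), 0 where there is no reading), "fx", "fy", "cx", "cy" (pixels), "view" (4x4, takes a point from world to camera coordinates). Camera axes: x right, y up, looking along -z (the intrinsics and any distortion apply to the point x, -y, -z); pixel columns grow to the right and rows downward; lengths in m; the calibration is good to about 2 mm. A picture is of the moment at which its call begins.
- ctrl.close_job(): hands the job in, once; it reports no verdict.
The state is a dict: "time": time; "joint_positions": joint angles; "qd": joint speeds; "joint_torque": joint torques, N m; "position": TCP position; "tool_rot": TCP orientation; "ft_force": force on the tool from outside, world axes, zero at the start; "torque": the same for the moment, N m; "grip_width": opening from 0.0 (shut) to 1.0 (fully open).
Only numpy, scipy, OpenCV 4.12 (cv2) and the standard library are available. Lean on these libraries where they do the work, as an engineer would, in place of code of your own. Each camera call takes 0.05 s, during which the arm holds its last target.

## Working session

There is one attempt and no reset: what is moved stays moved. The work goes in short steps, Python scripts to look and compute and a tool call to move; the robot and the scene stay as the last step left them, time stands still between calls to the robot, and variables do not carry over. Pictures are saved under pics/ and viewed, and the job is handed in when it is done.

Besides the shell and the picture viewer there is one more tool, called after ">>>" in YAML: its name, and indented under it one key for each argument. drive_tool: Moves the arm, as the interface text tells. Its arguments: {"type":"object","properties":{"increments":{"type":"array","items":{"type":"object","properties":{"grip":{"type":"number"},"tx":{"type":"number"},"ty":{"type":"number"},"tz":{"type":"number"},"wx":{"type":"number"},"wy":{"type":"number"},"wz":{"type":"number"}}}},"force":{"type":"number"}},"required":["increments"]}

```bash
ls; mkdir -p pics
cat > h.py <<'E'
import numpy as np, cv2
from bench import ctrl
def grab(n,tag):
    im=ctrl.get_image(n); cv2.imwrite(f'pics/{tag}.png',im['frame'])
    np.savez(f'pics/{tag}.npz',**{k:im[k] for k in im if k!='name'})
    return im
def cloud(im):
    d=np.asarray(im['depth']); h,w=d.shape
    u,v=np.meshgrid(np.arange(w),np.arange(h))
    x=(u-im['cx'])/im['fx']*d; y=(v-im['cy'])/im['fy']*d
    P=np.stack([x,-y,-d,np.ones_like(d)],-1)
    W=P@np.linalg.inv(im['view']).T
    W=W[...,:3]; W[d<=0]=np.nan
    return W
E
python3 - <<'E'
from h import *
s=ctrl.get_state(); print(s)
for n in ['side','top','wrist']:
    im=grab(n,n+'0'); print(n,[im[k] for k in im if k not in('frame','depth')], im.keys())
E
```

```text
pics
{'time': 0.0, 'joint_positions': array([ 1.36010328,  0.32181626, -0.0701164 ,  1.45170118,  0.0225458 ,
        1.37079401, -0.0569269 ]), 'qd': array([-9.44873974e-05,  1.39516345e-03,  1.31600464e-03,  9.51718566e-04,
       -1.05435379e-04, -1.40324502e-04,  3.77203509e-04]), 'joint_torque': array([ 5.84190111e-04, -4.91289711e+01, -4.03626384e-01, -3.12526560e+01,
       -6.39874907e-02,  4.38158121e-02,  1.78639871e-04]), 'position': array([ 0.14475862, -0.6331273 ,  0.23845295]), 'tool_rot': array([-2.45568450e+00,  1.95750543e+00,  2.40835428e-03]), 'ft_force': array([0.85861125, 0.01575389, 0.32728519]), 'torque': array([ 0.03007936,  0.02915512, -0.02303717]), 'grip_width': 0.9966876046889576}
side [440.43423852248407, 440.43423852248407, 258.0642672892151, 195.02547272447578, array([[-0.84528943, -0.53399526, -0.01829855,  0.49643285],
       [ 0.27902891, -0.47037788,  0.83719025, -0.27328593],
       [-0.45566286,  0.70256225,  0.54660557, -0.94237843],
       [ 0.        ,  0.        ,  0.        ,  1.        ]])] dict_keys(['frame', 'depth', 'fx', 'fy', 'cx', 'cy'
[... 191 characters left out ...]
.14410434, -0.63218149],
       [-0.14443159, -0.01052416,  0.98945882, -1.06656859],
       [ 0.        ,  0.        ,  0.        ,  1.        ]])] dict_keys(['frame', 'depth', 'fx', 'fy', 'cx', 'cy', 'view'])
wrist [297.39229773623265, 297.39229773623265, 251.28016713973568, 186.4524351871538, array([[ 2.23302538e-01, -9.74749006e-01, -5.93314783e-04,
        -6.49970433e-01],
       [ 9.36521962e-01,  2.14713922e-01, -2.77172411e-01,
         3.48684857e-02],
       [ 2.70300925e-01,  6.13376507e-02,  9.60820016e-01,
        -3.91444060e-01],
       [ 0.00000000e+00,  0.00000000e+00,  0.00000000e+00,
         1.00000000e+00]])] dict_keys(['frame', 'depth', 'fx', 'fy', 'cx', 'cy', 'view'])
```

View pics/side0.png

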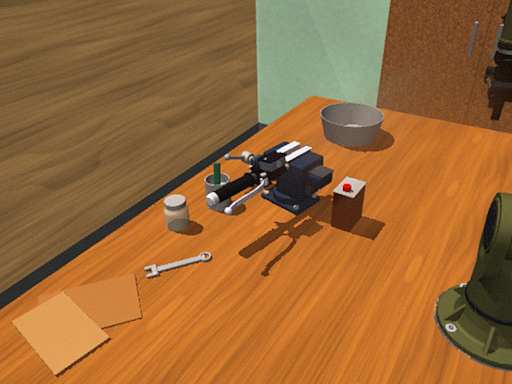

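View pics/top0.png

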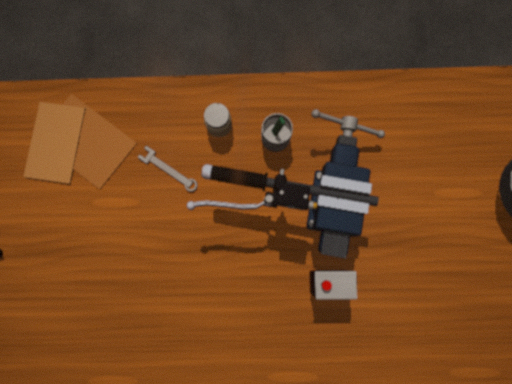

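View pics/wrist0.png

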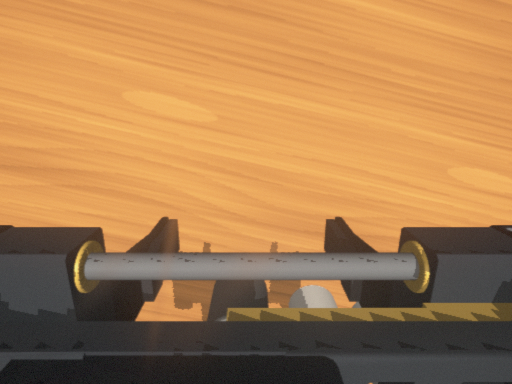

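Side: the bar, grip and lever sit at about (240,185), with the lever's ball at (229,209), the jar at (176,213) and the oil tin at (347,203). Top: the lever runs from its pivot at about (268,200) to the ball at (190,205). The grip runs from (207,171) to (270,182), and the lid is at about (292,193).

Run:
```python
from h import *
for n,(r0,r1,c0,c1) in {'top':(90,310,150,400),'side':(120,280,130,390)}.items():
    im=dict(np.load(f'pics/{n}0.npz'))
    c=im['frame'][r0:r1,c0:c1]; k=3
    cv2.imwrite(f'pics/{n}_crop.png',cv2.resize(c,None,fx=k,fy=k,interpolation=cv2.INTER_CUBIC))
    W=cloud(im)
    np.set_printoptions(precision=3,suppress=True)
    if n=='top':
        for (u,v) in [(190,205),(200,204),(210,204),(220,205),(230,205),(240,206),(250,206),(260,204),(268,200),(292,193),(210,171),(235,177),(265,182),(327,286),(217,115),(277,130),(345,185)]:
            print(u,v,W[v,u])
```

```text
190 205 [0.586 0.128 0.166]
200 204 [0.588 0.107 0.161]
210 204 [0.587 0.085 0.165]
220 205 [0.584 0.063 0.167]
230 205 [0.584 0.042 0.165]
240 206 [0.581 0.021 0.163]
250 206 [ 0.581 -0.001  0.162]
260 204 [ 0.584 -0.022  0.165]
268 200 [ 0.591 -0.039  0.175]
292 193 [ 0.601 -0.088  0.204]
210 171 [0.659 0.084 0.164]
235 177 [0.645 0.03  0.163]
265 182 [ 0.632 -0.035  0.162]
327 286 [ 0.406 -0.162  0.134]
217 115 [0.811 0.073 0.083]
277 130 [ 0.765 -0.068  0.099]
345 185 [ 0.62  -0.206  0.166]
```

Run:
```python
from h import *
np.set_printoptions(precision=3,suppress=True)
for n in ['top','side']:
    im=dict(np.load(f'pics/{n}0.npz')); W=cloud(im)
    hsv=cv2.cvtColor(im['frame'],cv2.COLOR_BGR2HSV)
    # lever: bright, low saturation, in height band
    m=(hsv[...,1]<90)&(hsv[...,2]>60)&(W[...,2]>0.09)&(W[...,2]<0.22)&(W[...,1]>-0.06)&(W[...,1]<0.2)&(W[...,0]>0.5)&(W[...,0]<0.68)
    P=W[m]; print(n,len(P))
    o=np.argsort(P[:,1])
    v,u=np.where(m)
    for i in o[::max(1,len(o)//60)]: print((u[i],v[i]),P[i],im['frame'][v[i],u[i]])
```

```text
top 537
(np.int64(273), np.int64(198)) [ 0.596 -0.05   0.167] [59 66 72]
(np.int64(272), np.int64(195)) [ 0.603 -0.049  0.166] [56 58 62]
(np.int64(271), np.int64(195)) [ 0.603 -0.046  0.167] [79 87 95]
(np.int64(270), np.int64(194)) [ 0.605 -0.044  0.165] [62 65 70]
(np.int64(270), np.int64(202)) [ 0.587 -0.044  0.172] [71 75 83]
(np.int64(269), np.int64(205)) [ 0.582 -0.042  0.157] [41 48 61]
(np.int64(269), np.int64(202)) [ 0.587 -0.041  0.174] [80 86 93]
(np.int64(268), np.int64(204)) [ 0.584 -0.04   0.164] [51 52 62]
(np.int64(267), np.int64(197)) [ 0.598 -0.038  0.171] [137 147 153]
(np.int64(267), np.int64(201)) [ 0.589 -0.037  0.175] [ 99 109 117]
(np.int64(266), np.int64(204)) [ 0.584 -0.035  0.163] [62 60 69]
(np.int64(265), np.int64(200)) [ 0.591 -0.033  0.174] [78 81 89]
(np.int64(263), np.int64(203)) [ 0.586 -0.029  0.163] [111 115 120]
(np.int64(260), np.int64(203)) [ 0.587 -0.022  0.161] [128 134 160]
(np.int64(258), np.int64(206)) [ 0.58  -0.018  0.163] [108 112 121]
(np.int64(255), np.int64(204)) [ 0.585 -0.012  0.161] [113 123 146]
(np.int64(254), np.int64(208)) [ 0
[... 6811 characters left out ...]
4(235), np.int64(205)) [0.583 0.104 0.162] [82 82 89]
(np.int64(211), np.int64(203)) [0.656 0.104 0.143] [135 129 141]
(np.int64(212), np.int64(201)) [0.652 0.105 0.151] [136 135 144]
(np.int64(212), np.int64(204)) [0.651 0.107 0.143] [100 101 107]
(np.int64(230), np.int64(206)) [0.592 0.112 0.161] [238 234 242]
(np.int64(231), np.int64(208)) [0.585 0.118 0.161] [116 113 123]
(np.int64(231), np.int64(210)) [0.577 0.128 0.164] [133 128 138]
(np.int64(231), np.int64(213)) [0.576 0.13  0.157] [83 79 91]
(np.int64(228), np.int64(211)) [0.583 0.133 0.162] [198 196 210]
(np.int64(227), np.int64(211)) [0.584 0.135 0.163] [218 218 228]
(np.int64(228), np.int64(213)) [0.581 0.136 0.159] [135 132 136]
```

View pics/top_crop.png

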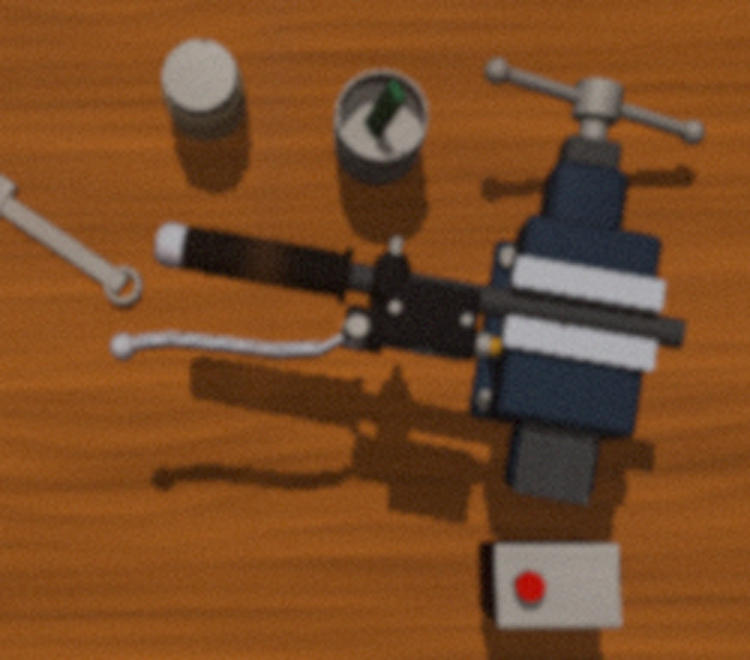

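View pics/side_crop.png

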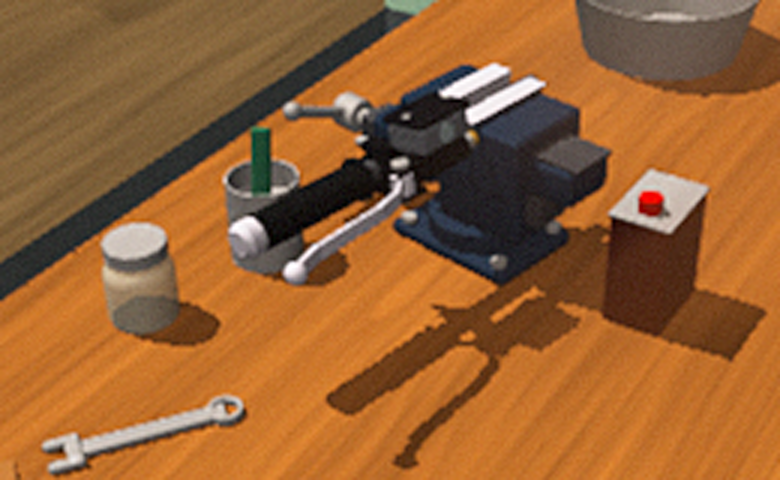

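Run:
```python
from h import *
from scipy.spatial.transform import Rotation as R
np.set_printoptions(precision=4,suppress=True)
T=dict(np.load('pics/top0.npz')); S=dict(np.load('pics/side0.npz'))
WT,WS=cloud(T),cloud(S)
# grip/bar axis from top: dark pixels height .14-.175, y -0.03..0.09, x .61-.68 ; per-column mid by ray onto z
fr=T['frame'].astype(int).max(-1)
pts=[]
for u in range(212,262,2):
    r=[v for v in range(160,196) if WT[v,u,2]>0.12]
    if r: 
        v=(min(r)+max(r))/2
        i=np.linalg.inv(T['view']); o=i[:3,3]; d=i[:3,:3]@np.array([(u-T['cx'])/T['fx'],-(v-T['cy'])/T['fy'],-1]); t=(0.147-o[2])/d[2]; pts.append((o+t*d)[:2])
        
pts=np.array(pts); p=np.polyfit(pts[:,1],pts[:,0],1); print('bar x=%.4f*y+%.4f'%tuple(p),'yaw',np.degrees(np.arctan(p[0])),len(pts),np.std(pts[:,0]-np.polyval(p,pts[:,1])))
# lid plane
for n,W in(('top',WT),('side',WS)):
    m=(W[...,2]>0.19)&(W[...,2]<0.23)&(W[...,0]>0.54)&(W[...,0]<0.66)&(W[...,1]>-0.15)&(W[...,1]<-0.03)
    P=W[m]; A=np.c_[P[:,:2],np.ones(len(P))]; c=np.linalg.lstsq(A,P[:,2],rcond=None)[0]
    for _ in range(3):
        r=P[:,2]-A@c; k=abs(r)<0.004; c=np.linalg.lstsq(A[k],P[k,2],rcond=None)[0]
    print(n,'lid n',len(P),k.sum(),'coef',c,'mean',P[k].mean(0))
# side: lever outer face pixels (dark gray ~100)
hsv=cv2.cvtColor(S['frame'],cv2.COLOR_BGR2HSV)
m=(hsv[...,1]<60)&(hsv[...,2]>60)&(WS[...,2]>0.12)&(WS[...,2]<0.18)&(WS[...,1]>0.01)&(WS[...,1]<0.11)&(WS[...,0]<0.61)
for nm,mm in (('face',m&(hsv[...,2]<125)),('top',m&(hsv[...,2]>180))):
    P=WS[mm]; print(nm,len(P),P.mean(0),P.min(0),P.max(0))
    p2=np.polyfit(P[:,1],P[:,0],1); print(' x fit',p2,np.std(P[:,0]-np.polyval(p2,P[:,1])))
    p3=np.polyfit(P[:,1],P[:,2],1); print(' z fit',p3,np.std(P[:,2]-np.polyval(p3,P[:,1])))
# top: lever top strip: rows with height>.14 per column
i=np.linalg.inv(T['view']); o=i[:3,3]
for u in range(186,274,4):
    r=[v for v in range(194,216) if WT[v,u,2]>0.13]
    out=[]
    for v in (min(r)-.5,max(r)+.5):
        d=i[:3,:3]@np.array([(u-T['cx'])/T['fx'],-(v-T['cy'])/T['fy'],-1]); t=(0.163-o[2])/d[2]; out+=list((o+t*d)[:2])
    print(u,np.array(out),'z',np.mean([WT[v,u,2] for v in r]))
```

```text
bar x=0.2042*y+0.6418 yaw 11.538931972867704 25 0.0005626969225638443
top lid n 729 696 coef [-0.1425  0.0311  0.291 ] mean [ 0.5964 -0.0897  0.2032]
side lid n 267 198 coef [-0.1256  0.0163  0.2771] mean [ 0.5928 -0.0849  0.2013]
face 100 [0.5809 0.0602 0.1577] [0.5734 0.011  0.152 ] [0.587  0.1086 0.1636]
 x fit [0.1243 0.5734] 0.0014227059502170264
 z fit [0.0146 0.1568] 0.0029988993080269236
top 24 [0.5854 0.0652 0.1625] [0.578  0.0141 0.1592] [0.5942 0.109  0.1649]
 x fit [0.129 0.577] 0.0020652503248862687
 z fit [0.0064 0.162 ] 0.0016003783539119299Traceback (most recent call last):
  File "<stdin>", line 35, in <module>
ValueError: min() iterable argument is empty
```

The top view confirms the lever bows out and runs straight at crop (180–300,345). The lid tilts about 0.14 rad with the lever raised. The blade's height of 0.157 m fits that tilt, as 0.147 + 71.5 mm·sin 0.14 = 0.157 m. Next I refine the face fit and work out the goal poses.

```bash
cat >> h.py <<'E'
from scipy.spatial.transform import Rotation as R
PHI=0.14; PSI=None
def lever_axes(psi,phi=PHI,bar=0.2014):
    # clamp axes from bar yaw, tilt phi; lever turned by psi-bar about clamp z
    b=np.array([np.sin(bar),np.cos(bar),0]); n=np.array([np.cos(bar),-np.sin(bar),0]); Z=np.array([0,0,1.])
    x=np.cos(phi)*n-np.sin(phi)*Z; z=np.sin(phi)*n+np.cos(phi)*Z
    Rc=np.c_[x,b,z]
    th=psi-bar # growing psi = lever turned in (negative about z)
    return Rc@R.from_rotvec([0,0,-th]).as_matrix()
def tool_for(psi,phi=PHI):
    L=lever_axes(psi,phi); return np.c_[L[:,0],-L[:,1],-L[:,2]]
def row(p,M,s=None):
    s=s or ctrl.get_state(); R0=R.from_rotvec(s['tool_rot']).as_matrix()
    d=R0.T@(np.asarray(p)-s['position'])*100
    w=R.from_matrix(R0.T@M).as_rotvec()
    return np.round(np.r_[d,w],3)
E
python3 - <<'E'
from h import *
np.set_printoptions(precision=4,suppress=True)
T=dict(np.load('pics/top0.npz')); S=dict(np.load('pics/side0.npz'))
WT,WS=cloud(T),cloud(S)
hsv=cv2.cvtColor(S['frame'],cv2.COLOR_BGR2HSV)
m=(hsv[...,1]<60)&(hsv[...,2]>60)&(hsv[...,2]<125)&(WS[...,2]>0.12)&(WS[...,2]<0.18)&(WS[...,1]>0.02)&(WS[...,1]<0.088)&(WS[...,0]<0.61)
P=WS[m]; p2=np.polyfit(P[:,1],P[:,0],1); print('face',len(P),p2,np.polyval(p2,.055),P[:,2].min(),P[:,2].max(),P.mean(0))
i=np.linalg.inv(T['view']); o=i[:3,3]; E=[]
for u in range(186,272,4):
    r=[v for v in range(196,216) if WT[v,u,2]>0.13]
    if not r: continue
    out=[]
    for v in (min(r)-.5,max(r)+.5):
        d=i[:3,:3]@np.array([(u-T['cx'])/T['fx'],-(v-T['cy'])/T['fy'],-1]); t=(0.160-o[2])/d[2]; out+=list((o+t*d)[:2])
    print(u,np.array(out),'z',np.mean([WT[v,u,2] for v in r]),end=' ')
    if 0.02<out[1]<0.09: E.append(out)
E=np.array(E); print('\nouter',np.polyfit(E[:,3],E[:,2],1),'inner',np.polyfit(E[:,1],E[:,0],1))
# ball via top mask ends, pivot screw bright
s=ctrl.get_state(); print(s['position'],R.from_rotvec(s['tool_rot']).as_matrix())
E
```

```text
face 71 [0.1409 0.5727] 0.5804501379705395 0.1520076619983055 0.16279146411146173 [0.5805 0.0552 0.1575]
190 [0.5943 0.1286 0.5769 0.1287] z 0.166838218364196 194 [0.594  0.1199 0.5788 0.1201] z 0.163416350866928 198 [0.5938 0.1113 0.5829 0.1114] z 0.16375119259574375 202 [0.5936 0.1026 0.5827 0.1027] z 0.1621331804925144 206 [0.5955 0.094  0.5846 0.0941] z 0.1611198065896244 210 [0.5953 0.0853 0.5844 0.0854] z 0.16157620917395651 214 [0.5928 0.0767 0.582  0.0768] z 0.16129965470174762 218 [0.5926 0.068  0.5818 0.0682] z 0.16244482546552147 222 [0.5902 0.0594 0.5794 0.0596] z 0.16120005958248432 226 [0.59   0.0508 0.5791 0.051 ] z 0.1617972645511922 230 [0.5876 0.0422 0.5767 0.0424] z 0.16067088223436624 234 [0.5873 0.0336 0.5765 0.0338] z 0.16015125809828396 238 [0.5849 0.025  0.5741 0.0252] z 0.1617363541983195 242 [0.5847 0.0164 0.5739 0.0166] z 0.1605470075437959 246 [0.5845 0.0078 0.5737 0.008 ] z 0.16022875956441576 250 [ 0.5842 -0.0008  0.5734 -0.0006] z 0.1608053812889875 254 [ 0.5862 -0.0095  0.5754 -0.0092] z 0.1613360645348358 258 [ 0.5859 -0.0181  0.5773 -0.0179] z 0.1606059492059658 262 [ 0.59   -0.0269  0.5814 -0.0266] z 0.1592397868323653 266 [ 0.6029 -0.0359  0.579  -0.0352] z 0.16691403618395173 270 [ 0.6026 -0.0445  0.5766 -0.0437] z 0.1660382291271477 
outer [0.1587 0.5705] inner [0.1591 0.5813]
[ 0.1447 -0.6333  0.2387] [[ 0.2229 -0.9748 -0.0004]
 [-0.9748 -0.2229  0.0014]
 [-0.0014  0.0001 -1.    ]]
```

```bash
cat >> h.py <<'E'
F=np.array([0.580,0.055,0.157]); PS0=0.16
def press_pose(gap,th=0.0,up=0.0):
    """TCP pose: closed finger back (15 mm) 'gap' short of face at lever angle th"""
    L0=lever_axes(PS0); piv=F+L0@np.array([0.0295,-0.090,0])
    L=lever_axes(PS0+th); Fc=piv+L@np.array([-0.0295,0.090,0])
    return Fc-(0.015+gap)*L[:,0]-0.005*L[:,2]+np.array([0,0,up]), tool_for(PS0+th)
E
python3 - <<'E'
from h import *
np.set_printoptions(precision=4,suppress=True)
s=ctrl.get_state(); R0=R.from_rotvec(s['tool_rot']).as_matrix()
p,M=press_pose(0.03,up=0.09); print(p,M,press_pose(0.0)[0],press_pose(0,.25)[0])
w=R.from_matrix(R0.T@M).as_rotvec(); print('rot',w,np.linalg.norm(w)*57.3)
Mh=R0@R.from_rotvec(w*0.5).as_matrix()
print('A',row([0.444,-0.373,0.25],Mh)); print('B',row(p,M))
E
```

```text
[0.5353 0.0622 0.2483] [[ 0.9776 -0.1597 -0.1367]
 [-0.1574 -0.9871  0.0279]
 [-0.1394 -0.0058 -0.9902]] [0.5647 0.0575 0.1541] [0.5891 0.0619 0.1509]
rot [-0.0786 -0.1252 -1.1839] 68.36538236625856
A [-18.706 -34.975  -1.105  -0.039  -0.063  -0.592]
B [-59.097 -53.578  -0.882  -0.079  -0.125  -1.184]
```

>>> drive_tool:
  increments:
    - {"grip": 1, "tx": -1.9, "ty": -3.5, "tz": -0.1, "wx": 0, "wy": -0.01, "wz": -0.06}
    - {"grip": 1, "tx": -3.8, "ty": -7, "tz": -0.2, "wx": -0.01, "wy": -0.01, "wz": -0.12}
    - {"grip": 1, "tx": -5.7, "ty": -10.5, "tz": -0.3, "wx": -0.01, "wy": -0.02, "wz": -0.18}
    - {"grip": 1, "tx": -7.6, "ty": -14, "tz": -0.4, "wx": -0.02, "wy": -0.03, "wz": -0.24}
    - {"grip": 1, "tx": -9.4, "ty": -17.5, "tz": -0.6, "wx": -0.02, "wy": -0.03, "wz": -0.3}
    - {"grip": 1, "tx": -11.3, "ty": -21, "tz": -0.7, "wx": -0.02, "wy": -0.04, "wz": -0.36}
    - {"grip": 1, "tx": -13.2, "ty": -24.5, "tz": -0.8, "wx": -0.03, "wy": -0.04, "wz": -0.42}
    - {"grip": 1, "tx": -15, "ty": -28, "tz": -0.9, "wx": -0.03, "wy": -0.05, "wz": -0.48}
    - {"grip": 1, "tx": -17, "ty": -31.5, "tz": -1, "wx": -0.04, "wy": -0.06, "wz": -0.54}
    - {"grip": 1, "tx": -18.7, "ty": -35, "tz": -1.1, "wx": -0.04, "wy": -0.06, "wz": -0.59}
  force: 50

```text
time: 0.98
position: [0.4456, -0.371, 0.2498]
tool_rot: [-2.913, 1.151, 0.114]
ft_force: [1.1, -0.9, -0.0]
grip_width: 0.328
```

Run:
```python
from h import *
p,M=press_pose(0.03,up=0.09); s=ctrl.get_state(); print(s['time'],s['position'],s['grip_width'],s['ft_force'],s['joint_positions']); print('B',row(p,M))
```

```text
0.9833 [ 0.44555245 -0.37100395  0.2498215 ] 0.3280220651362204 [ 1.057748   -0.90119133 -0.02549874] [ 0.95509239  0.24247559 -0.37324137  1.54556496  0.09652161  1.44302583
 -0.17951709]
B [-2.3009e+01 -3.7775e+01  1.0190e+00 -3.7000e-02 -6.4000e-02 -5.9100e-01]
```

>>> drive_tool:
  increments:
    - {"grip": 1, "tx": -2.1, "ty": -3.4, "tz": 0.1, "wx": 0, "wy": -0.01, "wz": -0.06}
    - {"grip": 1, "tx": -4.2, "ty": -6.8, "tz": 0.2, "wx": -0.01, "wy": -0.01, "wz": -0.12}
    - {"grip": 1, "tx": -6.3, "ty": -10.3, "tz": 0.3, "wx": -0.01, "wy": -0.02, "wz": -0.18}
    - {"grip": 1, "tx": -8.4, "ty": -13.7, "tz": 0.4, "wx": -0.02, "wy": -0.03, "wz": -0.24}
    - {"grip": 1, "tx": -10.5, "ty": -17.2, "tz": 0.5, "wx": -0.02, "wy": -0.03, "wz": -0.3}
    - {"grip": 1, "tx": -12.6, "ty": -20.6, "tz": 0.6, "wx": -0.02, "wy": -0.04, "wz": -0.36}
    - {"grip": 1, "tx": -14.7, "ty": -24, "tz": 0.7, "wx": -0.03, "wy": -0.05, "wz": -0.42}
    - {"grip": 1, "tx": -17, "ty": -28, "tz": 0.8, "wx": -0.03, "wy": -0.05, "wz": -0.48}
    - {"grip": 1, "tx": -19.5, "ty": -32, "tz": 0.9, "wx": -0.04, "wy": -0.06, "wz": -0.54}
    - {"grip": 1, "tx": -21.5, "ty": -35.5, "tz": 1, "wx": -0.04, "wy": -0.06, "wz": -0.59}

```text
time: 1.82
position: [0.5288, 0.0288, 0.2479]
tool_rot: [-3.112, 0.246, 0.214]
ft_force: [1.8, 0.0, 0.2]
grip_width: 0.01
```

Run:
```python
from h import *
s=ctrl.get_state(); print(s['time'],s['position'],s['grip_width'],s['ft_force'])
print('B',row(*press_pose(0.03,up=0.09))); print('C',row(*press_pose(0.03)))
```

```text
1.8167 [0.52882309 0.02876571 0.24791896] 0.009684863749816024 [1.83500951 0.03617787 0.17298853]
B [ 1.090e-01 -3.406e+00 -4.900e-02  4.000e-03 -2.000e-03  2.000e-03]
C [ 1.343e+00 -3.389e+00  8.866e+00  4.000e-03 -2.000e-03  2.000e-03]
```

>>> drive_tool:
  increments:
    - {"grip": 1, "tx": 0.1, "ty": -2.5, "tz": 0}
    - {"grip": 1, "tx": 0.1, "ty": -3.4, "tz": 0}
    - {"grip": 1, "tx": 0.4, "ty": -3.4, "tz": 2}
    - {"grip": 1, "tx": 0.7, "ty": -3.4, "tz": 4}
    - {"grip": 1, "tx": 0.9, "ty": -3.4, "tz": 6}
    - {"grip": 1, "tx": 1.2, "ty": -3.4, "tz": 7.5}
    - {"grip": 1, "tx": 1.3, "ty": -3.4, "tz": 8.5}
    - {"grip": 1, "tx": 1.3, "ty": -3.4, "tz": 8.9}
    - {"grip": 1, "tx": 1.3, "ty": -3.4, "tz": 8.9}

```text
schema error: expected keys grip, tx, ty, tz, wx, wy, wz
```

Run:
```python
from h import *
s=ctrl.get_state(); print(s['time'],s['position'],s['grip_width'],s['ft_force'])
print('C',row(*press_pose(0.03))); print('contact',row(*press_pose(0.0)))
for n,(r0,r1,c0,c1) in {'top':(90,290,130,360),'side':(90,280,130,370)}.items():
    im=grab(n,n+'1'); cv2.imwrite(f'pics/{n}1c.png',cv2.resize(im['frame'][r0:r1,c0:c1],None,fx=3,fy=3,interpolation=cv2.INTER_CUBIC))
im=grab('wrist','wrist1')
```

```text
1.8167 [0.52882309 0.02876571 0.24791896] 0.009684863749816024 [1.83500951 0.03617787 0.17298853]
C [ 1.343e+00 -3.389e+00  8.866e+00  4.000e-03 -2.000e-03  2.000e-03]
contact [ 4.343e+00 -3.384e+00  8.873e+00  4.000e-03 -2.000e-03  2.000e-03]
```

View pics/side1c.png

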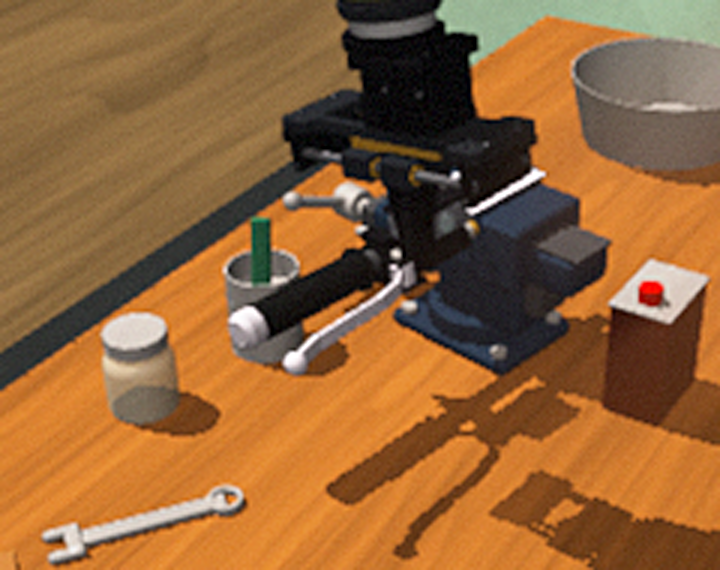

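View pics/top1c.png

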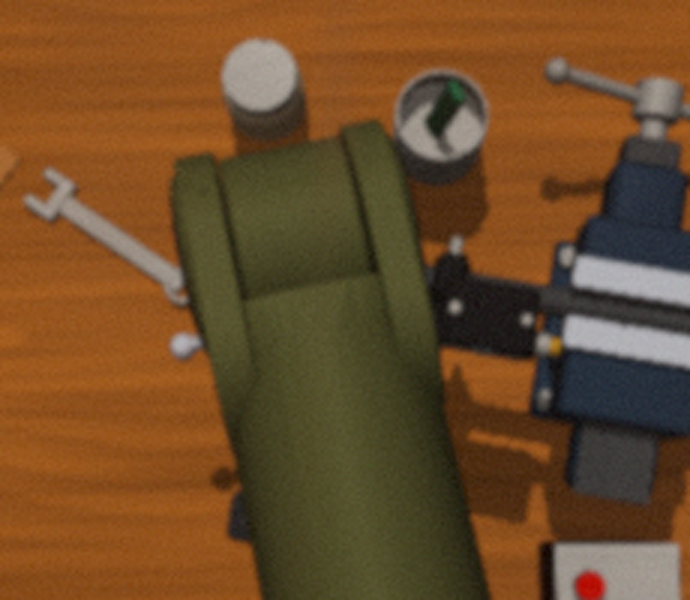

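View pics/wrist1.png

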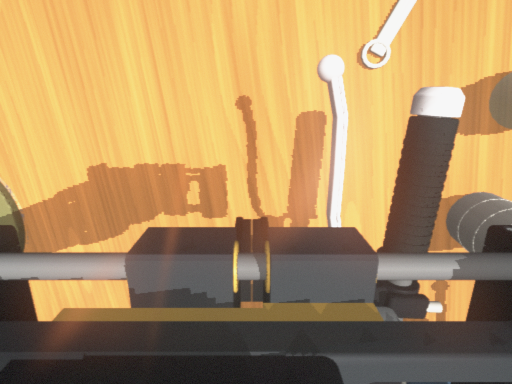

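The wrist view shows the lever from about (335,225) to its ball at (331,68), and the side view shows the shut fingers clear above the lever. That move was refused because every key is required, so I'm sending it again.

>>> drive_tool:
  increments:
    - {"grip": 1, "tx": 0.1, "ty": -2.5, "tz": 0, "wx": 0, "wy": 0, "wz": 0}
    - {"grip": 1, "tx": 0.1, "ty": -3.4, "tz": 0, "wx": 0, "wy": 0, "wz": 0}
    - {"grip": 1, "tx": 0.4, "ty": -3.4, "tz": 2, "wx": 0, "wy": 0, "wz": 0}
    - {"grip": 1, "tx": 0.7, "ty": -3.4, "tz": 4, "wx": 0, "wy": 0, "wz": 0}
    - {"grip": 1, "tx": 0.9, "ty": -3.4, "tz": 6, "wx": 0, "wy": 0, "wz": 0}
    - {"grip": 1, "tx": 1.2, "ty": -3.4, "tz": 7.5, "wx": 0, "wy": 0, "wz": 0}
    - {"grip": 1, "tx": 1.3, "ty": -3.4, "tz": 8.5, "wx": 0, "wy": 0, "wz": 0}
    - {"grip": 1, "tx": 1.3, "ty": -3.4, "tz": 8.9, "wx": 0, "wy": 0, "wz": 0}
    - {"grip": 1, "tx": 1.3, "ty": -3.4, "tz": 8.9, "wx": 0, "wy": 0, "wz": 0}

```text
time: 2.72
position: [0.534, 0.0647, 0.1574]
tool_rot: [-3.111, 0.239, 0.217]
ft_force: [-1.1, -0.5, -0.8]
grip_width: 0.009
```

Run:
```python
from h import *
s=ctrl.get_state(); print(s['time'],s['position'],s['grip_width'],s['ft_force'])
print('C',row(*press_pose(0.03))); print('contact',row(*press_pose(0.0)))
for n,(r0,r1,c0,c1) in {'side':(110,260,180,330)}.items():
    im=grab(n,n+'2'); cv2.imwrite(f'pics/{n}2c.png',cv2.resize(im['frame'][r0:r1,c0:c1],None,fx=4,fy=4,interpolation=cv2.INTER_CUBIC))
im=grab('wrist','wrist2')
```

```text
2.7167 [0.53396667 0.06474939 0.15743819] 0.00858889627421109 [-1.0766134  -0.4743418  -0.80968131]
C [ 0.159  0.229 -0.112  0.003 -0.001  0.007]
contact [ 3.158e+00  2.490e-01 -1.110e-01  3.000e-03 -1.000e-03  7.000e-03]
```

View pics/side2c.png

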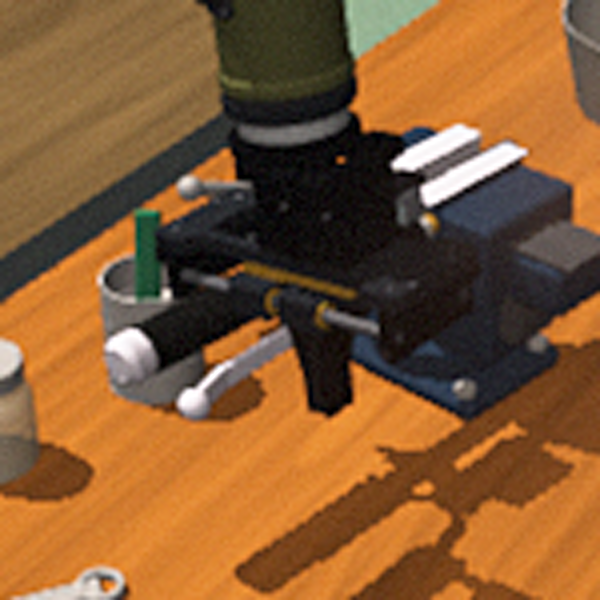

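View pics/wrist2.png

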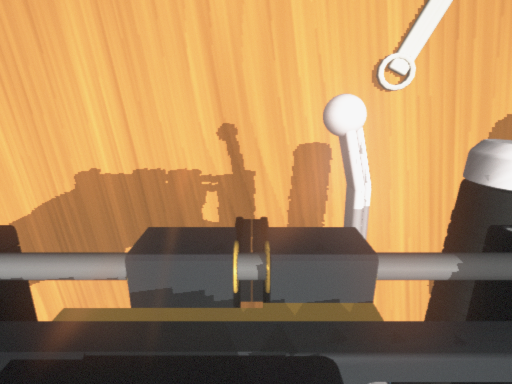

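Run:
```python
from h import *
np.set_printoptions(precision=1,suppress=True)
im=dict(np.load('pics/wrist2.npz')); s=ctrl.get_state(); R0=R.from_rotvec(s['tool_rot']).as_matrix()
W=cloud(im); Tt=((W-s['position'])@R0)*1000
for (u,v) in [(150,240),(200,235),(300,232),(360,240),(200,300),(252,220),(250,200),(350,180),(238,225),(265,225),(252,240),(10,240),(60,265),(355,210),(360,195),(362,160)]: print(u,v,Tt[v,u], W[v,u]*1000)
S=dict(np.load('pics/side2.npz')); Ts=((cloud(S)-s['position'])@R0)*1000
m=(abs(Ts[...,0])<60)&(abs(Ts[...,1])<25)&(Ts[...,2]>-75)&(Ts[...,2]<25)
P=Ts[m]
for z in range(-70,25,5):
    q=P[(P[:,2]>=z)&(P[:,2]<z+5)]
    if len(q): print(z,len(q),'x',q[:,0].min(),q[:,0].max(),'y',q[:,1].min(),q[:,1].max())
```

```text
150 240 [-30.5 -36.2 -67.4] [519.6 104.  230. ]
200 235 [-16.5 -36.4 -64.4] [533.  102.2 225.1]
300 232 [ 13.7 -36.8 -63.1] [562.5  98.  219.7]
360 240 [ 30.3 -36.5 -67.9] [579.3  95.1 222.2]
200 300 [-15.  -23.3 -77.3] [534.2  88.7 237.6]
252 220 [-0.6 -8.6 13.9] [533.8  74.3 145.3]
250 200 [ -2.4  28.2 157.8] [507.2  41.8   2.8]
350 180 [ 45.8 -38.9  -9.8] [587.   96.7 162.6]
238 225 [ -8.3 -10.    3.5] [527.9  76.6 156.7]
265 225 [  6.4 -10.2   3. ] [542.4  74.5 155.1]
252 240 [-0.7 -6.9 -8.3] [536.5  72.  167.2]
10 240 [-80.1 -31.3 -57.4] [469.  106.8 226.8]
60 265 [-55.6 -30.1 -70.9] [494.6 101.7 236.8]
355 210 [ 48.1 -25.2 -13.7] [587.8  82.7 166.1]
360 195 [ 49.1 -33.2 -15.4] [590.2  90.4 167.7]
362 160 [ 49.4 -49.1 -12.6] [592.5 106.1 164.9]
-70 13 x -36.159217306285264 6.157846840284841 y -24.743761288068335 -11.764946278508683
-65 13 x -36.98327504280933 -33.30443768810497 y -20.660173886782932 1.5200620333061576
-60 12 x -36.67936439744486 -33.34833343134148 y -14.215654872659925 3.6526105640555726
-55 2 x -35.91582042040564 -33.30340126355775 y -0.12753210546609137 0.8015
[... 619 characters left out ...]
36315897523
-15 35 x -15.634071102233863 50.31578653920389 y -21.108282096955225 20.526453566743363
-10 46 x -14.810812779896587 53.61495663735535 y -23.574179228620284 22.721649103287856
-5 47 x -14.373423797041795 48.881395871307724 y -24.353673308732876 19.4230863500381
0 36 x -13.396447358017054 48.63909800171209 y -22.736525831128805 20.777593871967365
5 24 x -13.947460731907501 3.599524850312903 y -12.676084261327047 12.98882381665716
10 20 x -14.672150425968578 4.089770046857691 y -11.715553736440425 8.287948193119163
15 22 x -13.658042843139121 2.9355074878832084 y -10.9755496190315 10.673336096673534
20 3 x -9.666307265650481 8.242857773382303 y -9.315528085702871 -6.596503285657014
```

The fingers' backs are flat at about ±14 mm near the tip. The blade's outer edge is seen at tool x ≈ 46 mm, where my estimate put it at 46.6. I'll close to about 5 mm short of it and 5 mm higher, so the flat part of the back meets the blade.

>>> drive_tool:
  increments:
    - {"grip": 1, "tx": 0.6, "ty": 0.1, "tz": -0.3, "wx": 0, "wy": 0, "wz": 0}
    - {"grip": 1, "tx": 1.2, "ty": 0.2, "tz": -0.5, "wx": 0, "wy": 0, "wz": 0}
    - {"grip": 1, "tx": 1.8, "ty": 0.25, "tz": -0.6, "wx": 0, "wy": 0, "wz": 0}
    - {"grip": 1, "tx": 2.3, "ty": 0.25, "tz": -0.6, "wx": 0, "wy": 0, "wz": 0}
    - {"grip": 1, "tx": 2.6, "ty": 0.25, "tz": -0.6, "wx": 0, "wy": 0, "wz": 0}
    - {"grip": 1, "tx": 2.65, "ty": 0.25, "tz": -0.6, "wx": 0, "wy": 0, "wz": 0}
    - {"grip": 1, "tx": 2.65, "ty": 0.25, "tz": -0.6, "wx": 0, "wy": 0, "wz": 0}
    - {"grip": 1, "tx": 2.65, "ty": 0.25, "tz": -0.6, "wx": 0, "wy": 0, "wz": 0}

```text
time: 3.48
position: [0.5611, 0.059, 0.1611]
tool_rot: [-3.11, 0.237, 0.213]
ft_force: [-0.6, 1.0, 0.3]
grip_width: 0.009
```

```bash
cat >> h.py <<'E'
_pp=press_pose
def press_pose(gap,th=0.0,up=0.0):
    p,M=_pp(gap,th,up); return p-M[:,2]*0.005, M
def fl(s):
    "force in clamp axes (press, along, up)"
    return lever_axes(0.2014).T@s['ft_force']
E
python3 - <<'E'
from h import *
np.set_printoptions(precision=3,suppress=True)
s=ctrl.get_state(); print(s['time'],s['position'],s['ft_force'],fl(s))
for th in (0,.05,.1,.15,.2,.25,.27): print(th,row(*press_pose(0.0,th)))
grab('wrist','wrist3')
E
```

```text
3.4833 [0.561 0.059 0.161] [-0.556  1.031  0.282] [-0.783  0.899  0.174]
0 [ 0.467  0.097  0.134  0.002 -0.003  0.008]
0.05 [ 0.924 -0.111  0.134  0.002 -0.003  0.058]
0.1 [ 1.391 -0.296  0.135  0.002 -0.003  0.108]
0.15 [ 1.866 -0.457  0.136  0.002 -0.003  0.158]
0.2 [ 2.349 -0.594  0.137  0.002 -0.003  0.208]
0.25 [ 2.838 -0.706  0.138  0.002 -0.003  0.258]
0.27 [ 3.035 -0.745  0.138  0.002 -0.003  0.278]
```

View pics/wrist3.png

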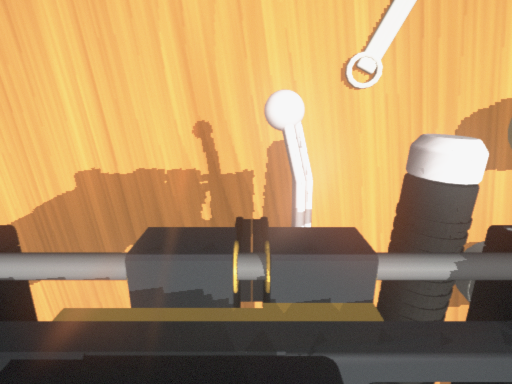

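The wrist view shows the lever just ahead of the shut fingers, at about (300,215), with nothing touching yet. Next I press gently while turning with the lever.

>>> drive_tool:
  increments:
    - {"grip": 1, "tx": 0.15, "ty": 0.03, "tz": 0.05, "wx": 0, "wy": 0, "wz": 0}
    - {"grip": 1, "tx": 0.3, "ty": 0.06, "tz": 0.1, "wx": 0, "wy": 0, "wz": 0}
    - {"grip": 1, "tx": 0.45, "ty": 0.1, "tz": 0.13, "wx": 0, "wy": 0, "wz": 0.01}
    - {"grip": 1, "tx": 0.6, "ty": 0.03, "tz": 0.13, "wx": 0, "wy": 0, "wz": 0.02}
    - {"grip": 1, "tx": 0.75, "ty": -0.04, "tz": 0.13, "wx": 0, "wy": 0, "wz": 0.04}
    - {"grip": 1, "tx": 0.9, "ty": -0.1, "tz": 0.13, "wx": 0, "wy": 0, "wz": 0.055}
    - {"grip": 1, "tx": 1.05, "ty": -0.16, "tz": 0.13, "wx": 0, "wy": 0, "wz": 0.07}
    - {"grip": 1, "tx": 1.2, "ty": -0.22, "tz": 0.13, "wx": 0, "wy": 0, "wz": 0.09}
    - {"grip": 1, "tx": 1.3, "ty": -0.26, "tz": 0.13, "wx": 0, "wy": 0, "wz": 0.1}
    - {"grip": 1, "tx": 1.4, "ty": -0.3, "tz": 0.13, "wx": 0, "wy": 0, "wz": 0.11}

```text
time: 4.37
position: [0.5746, 0.0598, 0.1578]
tool_rot: [-3.1, 0.41, 0.217]
ft_force: [-2.5, -0.9, 0.2]
grip_width: 0.006
```

Run:
```python
from h import *
np.set_printoptions(precision=3,suppress=True)
s=ctrl.get_state(); print(s['time'],s['position'],s['ft_force'],fl(s),s['torque'])
for th in (.08,.1,.15,.2,.22,.24,.25,.27): print(th,row(*press_pose(0.0,th)))
im=grab('side','side4');cv2.imwrite('pics/side4c.png',cv2.resize(im['frame'][110:260,180:330],None,fx=4,fy=4,interpolation=cv2.INTER_CUBIC))
```

```text
4.3667 [0.575 0.06  0.158] [-2.512 -0.876  0.196] [-2.291 -1.361 -0.125] [-0.163  0.268  0.027]
0.08 [-0.145  0.08  -0.004  0.003 -0.002 -0.023]
0.1 [ 0.034 -0.012 -0.004  0.003 -0.002 -0.003]
0.15 [ 0.489 -0.224 -0.003  0.003 -0.002  0.047]
0.2 [ 0.953 -0.414 -0.003  0.003 -0.002  0.097]
0.22 [ 1.142 -0.483 -0.003  0.003 -0.002  0.117]
0.24 [ 1.332 -0.549 -0.003  0.003 -0.002  0.137]
0.25 [ 1.427 -0.58  -0.003  0.003 -0.002  0.147]
0.27 [ 1.619 -0.64  -0.003  0.003 -0.002  0.167]
```

View pics/side4c.png

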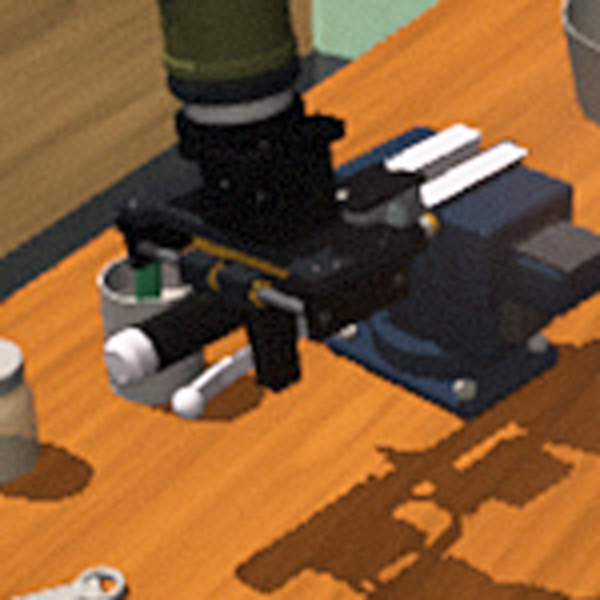

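The ball has moved in from crop (195,402) to (187,402), with about 2–3 N on the fingers, as the spring should give. I'll go on to about 0.22 rad.

>>> drive_tool:
  increments:
    - {"grip": 1, "tx": 0.15, "ty": -0.07, "tz": 0, "wx": 0, "wy": 0, "wz": 0.015}
    - {"grip": 1, "tx": 0.3, "ty": -0.14, "tz": 0, "wx": 0, "wy": 0, "wz": 0.03}
    - {"grip": 1, "tx": 0.45, "ty": -0.2, "tz": 0, "wx": 0, "wy": 0, "wz": 0.045}
    - {"grip": 1, "tx": 0.6, "ty": -0.27, "tz": 0, "wx": 0, "wy": 0, "wz": 0.06}
    - {"grip": 1, "tx": 0.75, "ty": -0.33, "tz": 0, "wx": 0, "wy": 0, "wz": 0.075}
    - {"grip": 1, "tx": 0.9, "ty": -0.39, "tz": 0, "wx": 0, "wy": 0, "wz": 0.09}
    - {"grip": 1, "tx": 1.0, "ty": -0.43, "tz": 0, "wx": 0, "wy": 0, "wz": 0.1}
    - {"grip": 1, "tx": 1.1, "ty": -0.47, "tz": 0, "wx": 0, "wy": 0, "wz": 0.11}
    - {"grip": 1, "tx": 1.14, "ty": -0.48, "tz": 0, "wx": 0, "wy": 0, "wz": 0.115}

```text
time: 5.17
position: [0.5868, 0.0614, 0.156]
tool_rot: [3.076, -0.591, -0.218]
ft_force: [-5.1, -1.0, 0.3]
grip_width: 0.009
```

Run:
```python
from h import *
np.set_printoptions(precision=3,suppress=True)
s=ctrl.get_state(); print(s['time'],s['position'],s['ft_force'],fl(s),s['torque'])
for th in (.2,.22,.24,.25,.26,.27,.28,.29): print(th,row(*press_pose(0.0,th)))
```

```text
5.1667 [0.587 0.061 0.156] [-5.058 -1.032  0.322] [-4.748 -2.023 -0.344] [-0.272  0.637  0.096]
0.2 [-0.193  0.077 -0.024  0.003 -0.002 -0.02 ]
0.22 [-0.014 -0.014 -0.024  0.003 -0.002  0.   ]
0.24 [ 0.167 -0.101 -0.024  0.003 -0.002  0.02 ]
0.25 [ 0.258 -0.143 -0.023  0.003 -0.002  0.03 ]
0.26 [ 0.349 -0.185 -0.023  0.003 -0.002  0.04 ]
0.27 [ 0.441 -0.225 -0.023  0.003 -0.002  0.05 ]
0.28 [ 0.534 -0.265 -0.023  0.003 -0.002  0.06 ]
0.29 [ 0.626 -0.303 -0.023  0.003 -0.002  0.07 ]
```

>>> drive_tool:
  increments:
    - {"grip": 1, "tx": 0.07, "ty": -0.04, "tz": 0, "wx": 0, "wy": 0, "wz": 0.01}
    - {"grip": 1, "tx": 0.14, "ty": -0.08, "tz": 0, "wx": 0, "wy": 0, "wz": 0.015}
    - {"grip": 1, "tx": 0.2, "ty": -0.11, "tz": 0, "wx": 0, "wy": 0, "wz": 0.025}
    - {"grip": 1, "tx": 0.26, "ty": -0.14, "tz": 0, "wx": 0, "wy": 0, "wz": 0.03}
    - {"grip": 1, "tx": 0.32, "ty": -0.17, "tz": 0, "wx": 0, "wy": 0, "wz": 0.035}
    - {"grip": 1, "tx": 0.32, "ty": -0.17, "tz": 0, "wx": 0, "wy": 0, "wz": 0.035}

```text
time: 5.67
position: [0.5904, 0.0616, 0.1554]
tool_rot: [3.063, -0.644, -0.218]
ft_force: [-4.5, -1.2, 0.0]
grip_width: 0.008
```

Run:
```python
from h import *
np.set_printoptions(precision=3,suppress=True)
s=ctrl.get_state(); print(s['time'],s['position'],s['ft_force'],fl(s),s['torque'])
for th in (.24,.25,.26,.27,.28,.29): print(th,row(*press_pose(0.0,th)))
```

```text
5.6667 [0.59  0.062 0.155] [-4.497 -1.152  0.009] [-4.136 -2.029 -0.574] [-0.411  0.827  0.099]
0.24 [-0.154  0.058 -0.033  0.003 -0.002 -0.015]
0.25 [-0.065  0.012 -0.033  0.003 -0.002 -0.005]
0.26 [ 0.025 -0.032 -0.033  0.003 -0.002  0.005]
0.27 [ 0.116 -0.076 -0.032  0.003 -0.002  0.015]
0.28 [ 0.207 -0.119 -0.032  0.003 -0.002  0.025]
0.29 [ 0.298 -0.16  -0.032  0.003 -0.002  0.035]
```

>>> drive_tool:
  increments:
    - {"grip": 1, "tx": 0.05, "ty": -0.03, "tz": 0, "wx": 0, "wy": 0, "wz": 0.005}
    - {"grip": 1, "tx": 0.1, "ty": -0.06, "tz": 0, "wx": 0, "wy": 0, "wz": 0.01}
    - {"grip": 1, "tx": 0.15, "ty": -0.08, "tz": 0, "wx": 0, "wy": 0, "wz": 0.015}
    - {"grip": 1, "tx": 0.15, "ty": -0.08, "tz": 0, "wx": 0, "wy": 0, "wz": 0.015}

```text
time: 6.0
position: [0.5919, 0.0616, 0.1551]
tool_rot: [3.056, -0.668, -0.219]
ft_force: [-5.3, -0.7, 1.7]
grip_width: 0.005
```

Run:
```python
from h import *
np.set_printoptions(precision=3,suppress=True)
s=ctrl.get_state(); print(s['time'],s['position'],s['ft_force'],fl(s),s['torque'])
for th in (.25,.26,.27,.28,.29): print(th,row(*press_pose(0.0,th)))
```

```text
6.0 [0.592 0.062 0.155] [-5.301 -0.673  1.709] [-5.248 -1.72   0.986] [-0.336  0.839  0.078]
0.25 [-0.206  0.077 -0.041  0.004 -0.001 -0.02 ]
0.26 [-0.117  0.031 -0.041  0.004 -0.001 -0.01 ]
0.27 [-0.027 -0.014 -0.041  0.004 -0.001 -0.   ]
0.28 [ 0.063 -0.058 -0.041  0.003 -0.001  0.01 ]
0.29 [ 0.154 -0.101 -0.041  0.003 -0.001  0.02 ]
```

>>> drive_tool:
  increments:
    - {"grip": 1, "tx": 0.05, "ty": -0.03, "tz": 0, "wx": 0, "wy": 0, "wz": 0.005}
    - {"grip": 1, "tx": 0.1, "ty": -0.06, "tz": 0, "wx": 0, "wy": 0, "wz": 0.01}
    - {"grip": 1, "tx": 0.15, "ty": -0.09, "tz": 0, "wx": 0, "wy": 0, "wz": 0.015}
    - {"grip": 1, "tx": 0.15, "ty": -0.09, "tz": 0, "wx": 0, "wy": 0, "wz": 0.015}

```text
time: 6.33
position: [0.5934, 0.0617, 0.155]
tool_rot: [3.05, -0.691, -0.219]
ft_force: [-4.8, -2.4, 2.1]
grip_width: 0.005
```

Run:
```python
from h import *
np.set_printoptions(precision=3,suppress=True)
s=ctrl.get_state(); print(s['time'],s['position'],s['ft_force'],fl(s),s['torque'])
for th in (.26,.27,.28,.29,.3): print(th,row(*press_pose(0.0,th)))
```

```text
6.3333 [0.593 0.062 0.155] [-4.769 -2.397  2.085] [-4.443 -3.303  1.479] [-0.323  0.879  0.035]
0.26 [-0.255  0.107 -0.037  0.004 -0.001 -0.026]
0.27 [-0.166  0.061 -0.037  0.004 -0.001 -0.016]
0.28 [-0.076  0.015 -0.037  0.004 -0.001 -0.006]
0.29 [ 0.014 -0.029 -0.037  0.004 -0.001  0.004]
0.3 [ 0.104 -0.073 -0.037  0.004 -0.001  0.014]
```

Run:
```python
from h import *
np.set_printoptions(precision=1,suppress=True)
im=grab('side','side5');cv2.imwrite('pics/side5c.png',cv2.resize(im['frame'][110:260,180:330],None,fx=4,fy=4,interpolation=cv2.INTER_CUBIC))
grab('wrist','wrist5')
# ball centroids in side: before & now
for t in ('side0','side4','side5'):
    S=dict(np.load(f'pics/{t}.npz')); W=cloud(S); hsv=cv2.cvtColor(S['frame'],cv2.COLOR_BGR2HSV)
    m=((hsv[...,1]<70)&(hsv[...,2]>90)&(W[...,2]>0.145)&(W[...,2]<0.19)&(W[...,1]>0.112)&(W[...,1]<0.17)&(W[...,0]<0.66)).astype(np.uint8)
    v,u=np.where(m); print(t,len(u),u.mean(),v.mean(),W[m>0].mean(0)*1000)
```

```text
side0 45 228.48888888888888 210.48888888888888 [583.4 129.9 161.8]
side4 51 227.49019607843138 210.01960784313727 [586.9 129.1 161.5]
side5 51 217.92156862745097 207.47058823529412 [616.9 126.7 156.6]
```

View pics/side5c.png

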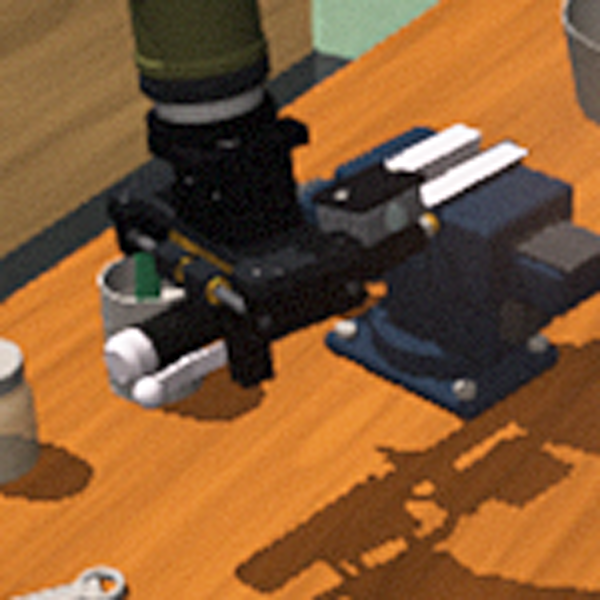

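View pics/wrist5.png

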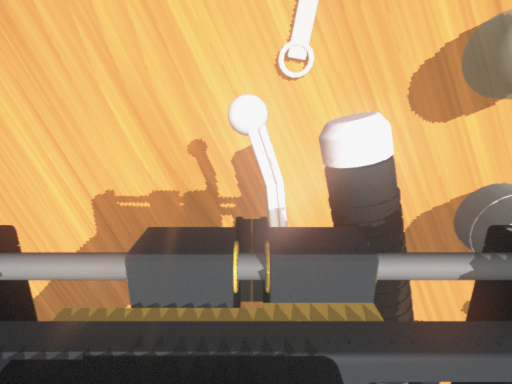

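The ball has moved 34 mm in all, so the lever is at about 0.20 rad, with about 5 N as the spring should give. First touch came later than I had modelled. About 4.5 mm of free travel is left before the stop. I'll stop turning the tool and go on.

>>> drive_tool:
  increments:
    - {"grip": 1, "tx": 0.06, "ty": -0.02, "tz": 0, "wx": 0, "wy": 0, "wz": 0}
    - {"grip": 1, "tx": 0.12, "ty": -0.04, "tz": 0, "wx": 0, "wy": 0, "wz": 0}
    - {"grip": 1, "tx": 0.18, "ty": -0.05, "tz": 0, "wx": 0, "wy": 0, "wz": 0}
    - {"grip": 1, "tx": 0.24, "ty": -0.06, "tz": 0, "wx": 0, "wy": 0, "wz": 0}
    - {"grip": 1, "tx": 0.3, "ty": -0.08, "tz": 0, "wx": 0, "wy": 0, "wz": 0}
    - {"grip": 1, "tx": 0.35, "ty": -0.1, "tz": 0, "wx": 0, "wy": 0, "wz": 0}
    - {"grip": 1, "tx": 0.35, "ty": -0.1, "tz": 0, "wx": 0, "wy": 0, "wz": 0}

```text
time: 7.02
position: [0.5965, 0.0612, 0.1544]
tool_rot: [3.049, -0.69, -0.221]
ft_force: [-5.3, -1.0, 2.6]
grip_width: 0.004
```

Run:
```python
from h import *
np.set_printoptions(precision=3,suppress=True)
s=ctrl.get_state(); print(s['time'],s['position'],s['ft_force'],fl(s),s['torque'])
```

```text
7.0167 [0.597 0.061 0.154] [-5.329 -0.961  2.599] [-5.342 -2.007  1.872] [-0.314  0.988  0.074]
```

>>> drive_tool:
  increments:
    - {"grip": 1, "tx": 0.05, "ty": -0.01, "tz": 0, "wx": 0, "wy": 0, "wz": 0}
    - {"grip": 1, "tx": 0.1, "ty": -0.02, "tz": 0, "wx": 0, "wy": 0, "wz": 0}
    - {"grip": 1, "tx": 0.15, "ty": -0.03, "tz": 0, "wx": 0, "wy": 0, "wz": 0}
    - {"grip": 1, "tx": 0.15, "ty": -0.03, "tz": 0, "wx": 0, "wy": 0, "wz": 0}

```text
time: 7.35
position: [0.5975, 0.061, 0.1543]
tool_rot: [3.049, -0.69, -0.223]
ft_force: [-5.3, -2.1, 2.6]
grip_width: 0.004
```

Run:
```python
from h import *
np.set_printoptions(precision=3,suppress=True)
s=ctrl.get_state(); print(s['time'],s['position'],s['ft_force'],fl(s),s['torque'])
```

```text
7.35 [0.598 0.061 0.154] [-5.279 -2.061  2.563] [-5.071 -3.075  1.874] [-0.327  1.06   0.053]
```

>>> drive_tool:
  increments:
    - {"grip": 1, "tx": 0.06, "ty": -0.01, "tz": 0, "wx": 0, "wy": 0, "wz": 0}
    - {"grip": 1, "tx": 0.12, "ty": -0.02, "tz": 0, "wx": 0, "wy": 0, "wz": 0}
    - {"grip": 1, "tx": 0.18, "ty": -0.03, "tz": 0, "wx": 0, "wy": 0, "wz": 0}
    - {"grip": 1, "tx": 0.18, "ty": -0.03, "tz": 0, "wx": 0, "wy": 0, "wz": 0}
    - {"grip": 1, "tx": 0.18, "ty": -0.03, "tz": 0, "wx": 0, "wy": 0, "wz": 0}

```text
time: 7.77
position: [0.5978, 0.0609, 0.1542]
tool_rot: [3.048, -0.689, -0.228]
ft_force: [-8.6, -1.0, 4.6]
grip_width: 0.003
```

Run:
```python
from h import *
np.set_printoptions(precision=3,suppress=True)
s=ctrl.get_state(); print(s['time'],s['position'],s['ft_force'],fl(s),s['torque'])
im=grab('side','side6')
for t in ('side0','side5','side6'):
    S=dict(np.load(f'pics/{t}.npz')); W=cloud(S); hsv=cv2.cvtColor(S['frame'],cv2.COLOR_BGR2HSV)
    m=((hsv[...,1]<70)&(hsv[...,2]>90)&(W[...,2]>0.145)&(W[...,2]<0.19)&(W[...,1]>0.112)&(W[...,1]<0.17)&(W[...,0]<0.66)).astype(np.uint8)
    v,u=np.where(m); print(t,len(u),u.mean(),v.mean(),W[m>0].mean(0)*1000)
```

```text
7.7667 [0.598 0.061 0.154] [-8.584 -1.046  4.573] [-8.759 -2.742  3.384] [-0.31   1.649  0.081]
side0 45 228.48888888888888 210.48888888888888 [583.446 129.87  161.824]
side5 51 217.92156862745097 207.47058823529412 [616.944 126.696 156.608]
side6 53 216.0943396226415 206.9056603773585 [623.233 125.688 155.411]
```

The stop is reached: the ball's travel gives about 0.24–0.25 rad, the tool no longer advances, and the force is rising. I'll press up to a firm hold, lifting slightly to relieve the out-of-plane load.

>>> drive_tool:
  increments:
    - {"grip": 1, "tx": 0.2, "ty": -0.02, "tz": -0.03, "wx": 0, "wy": 0, "wz": 0}
    - {"grip": 1, "tx": 0.25, "ty": -0.02, "tz": -0.06, "wx": 0, "wy": 0, "wz": 0}
    - {"grip": 1, "tx": 0.3, "ty": -0.02, "tz": -0.1, "wx": 0, "wy": 0, "wz": 0}
    - {"grip": 1, "tx": 0.35, "ty": -0.02, "tz": -0.1, "wx": 0, "wy": 0, "wz": 0}
    - {"grip": 1, "tx": 0.4, "ty": -0.02, "tz": -0.1, "wx": 0, "wy": 0, "wz": 0}
    - {"grip": 1, "tx": 0.4, "ty": -0.02, "tz": -0.1, "wx": 0, "wy": 0, "wz": 0}

```text
time: 8.32
position: [0.5981, 0.0608, 0.1543]
tool_rot: [3.047, -0.685, -0.24]
ft_force: [-12.9, 0.5, 4.7]
grip_width: 0.007
```

Run:
```python
from h import *
np.set_printoptions(precision=3,suppress=True)
s=ctrl.get_state(); print(s['time'],s['position'],s['ft_force'],fl(s),s['torque'])
```

```text
8.3167 [0.598 0.061 0.154] [-12.93    0.483   4.656] [-13.291  -2.113   2.829] [-0.046  2.478  0.11 ]
```

>>> drive_tool:
  increments:
    - {"grip": 1, "tx": 0.42, "ty": -0.02, "tz": -0.06, "wx": 0, "wy": 0, "wz": 0}
    - {"grip": 1, "tx": 0.46, "ty": -0.02, "tz": -0.1, "wx": 0, "wy": 0, "wz": 0}
    - {"grip": 1, "tx": 0.5, "ty": -0.02, "tz": -0.1, "wx": 0, "wy": 0, "wz": 0}
    - {"grip": 1, "tx": 0.55, "ty": -0.02, "tz": -0.1, "wx": 0, "wy": 0, "wz": 0}
    - {"grip": 1, "tx": 0.55, "ty": -0.02, "tz": -0.1, "wx": 0, "wy": 0, "wz": 0}
    - {"grip": 1, "tx": 0.55, "ty": -0.02, "tz": -0.1, "wx": 0, "wy": 0, "wz": 0}

```text
time: 8.82
position: [0.5983, 0.0607, 0.1542]
tool_rot: [3.045, -0.681, -0.257]
ft_force: [-16.4, 1.0, 6.4]
grip_width: 0.005
```

Run:
```python
from h import *
np.set_printoptions(precision=3,suppress=True)
s=ctrl.get_state(); print(s['time'],s['position'],s['ft_force'],fl(s),s['torque'])
im=grab('side','side7');cv2.imwrite('pics/side7c.png',cv2.resize(im['frame'][110:260,180:330],None,fx=4,fy=4,interpolation=cv2.INTER_CUBIC))
S=dict(np.load('pics/side7.npz')); W=cloud(S); hsv=cv2.cvtColor(S['frame'],cv2.COLOR_BGR2HSV)
m=((hsv[...,1]<70)&(hsv[...,2]>90)&(W[...,2]>0.145)&(W[...,2]<0.19)&(W[...,1]>0.112)&(W[...,1]<0.17)&(W[...,0]<0.66)).astype(np.uint8)
v,u=np.where(m); print(len(u),u.mean(),v.mean(),W[m>0].mean(0)*1000)
```

```text
8.8167 [0.598 0.061 0.154] [-16.45    0.997   6.352] [-17.043  -2.314   4.013] [0.14  3.329 0.05 ]
53 215.81132075471697 206.8679245283019 [624.34  125.397 154.954]
```

View pics/side7c.png

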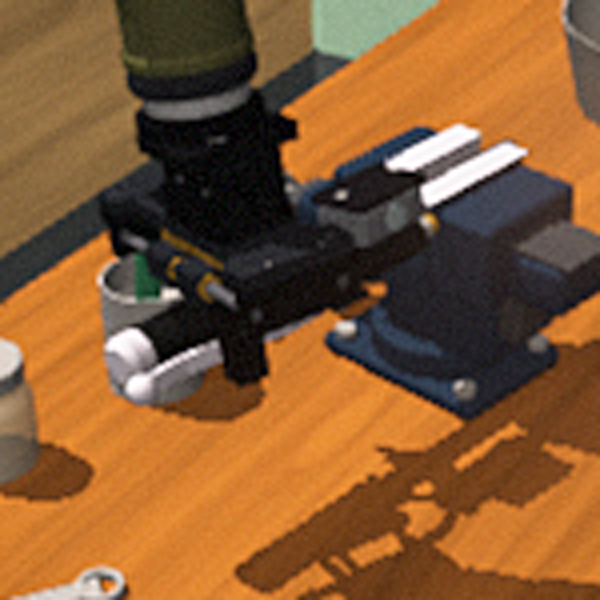

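The lever is at its stop: the ball's travel gives about 0.25 rad, with about 17 N pressing and about 4 N out of plane, well under the 18 N at which the clamp slips. The side view shows the lever still short of the grip, with its ball at crop (138,388). Now I hold it.

>>> drive_tool:
  increments:
    - {"grip": 1, "tx": 0.52, "ty": 0, "tz": -0.1, "wx": 0, "wy": 0.01, "wz": 0}
    - {"grip": 1, "tx": 0.52, "ty": 0, "tz": -0.1, "wx": 0, "wy": 0.02, "wz": 0}
    - {"grip": 1, "tx": 0.52, "ty": 0, "tz": -0.1, "wx": 0, "wy": 0.02, "wz": 0}
    - {"grip": 1, "tx": 0.52, "ty": 0, "tz": -0.1, "wx": 0, "wy": 0.02, "wz": 0}
    - {"grip": 1, "tx": 0.52, "ty": 0, "tz": -0.1, "wx": 0, "wy": 0.02, "wz": 0}
    - {"grip": 1, "tx": 0.52, "ty": 0, "tz": -0.1, "wx": 0, "wy": 0.02, "wz": 0}
    - {"grip": 1, "tx": 0.52, "ty": 0, "tz": -0.1, "wx": 0, "wy": 0.02, "wz": 0}
    - {"grip": 1, "tx": 0.52, "ty": 0, "tz": -0.1, "wx": 0, "wy": 0.02, "wz": 0}

```text
time: 9.53
position: [0.5983, 0.0606, 0.1542]
tool_rot: [3.042, -0.675, -0.243]
ft_force: [-16.4, 0.6, 5.9]
grip_width: 0.006
```

Run:
```python
from h import *
np.set_printoptions(precision=3,suppress=True)
s=ctrl.get_state(); print(s['time'],s['position'],s['ft_force'],fl(s),s['torque']); print(R.from_rotvec(s['tool_rot']).as_matrix())
```

```text
9.5333 [0.598 0.061 0.154] [-16.394   0.557   5.918] [-16.842  -2.734   3.603] [0.12  3.208 0.061]
[[ 0.895 -0.419 -0.155]
 [-0.422 -0.907  0.018]
 [-0.148  0.049 -0.988]]
```

>>> drive_tool:
  increments:
    - {"grip": 1, "tx": 0.52, "ty": 0, "tz": -0.1, "wx": 0, "wy": 0.01, "wz": 0}
    - {"grip": 1, "tx": 0.52, "ty": 0, "tz": -0.1, "wx": 0, "wy": 0.01, "wz": 0}
    - {"grip": 1, "tx": 0.52, "ty": 0, "tz": -0.1, "wx": 0, "wy": 0.01, "wz": 0}
    - {"grip": 1, "tx": 0.52, "ty": 0, "tz": -0.1, "wx": 0, "wy": 0.01, "wz": 0}
    - {"grip": 1, "tx": 0.52, "ty": 0, "tz": -0.1, "wx": 0, "wy": 0.01, "wz": 0}
    - {"grip": 1, "tx": 0.52, "ty": 0, "tz": -0.1, "wx": 0, "wy": 0.01, "wz": 0}
    - {"grip": 1, "tx": 0.52, "ty": 0, "tz": -0.1, "wx": 0, "wy": 0.01, "wz": 0}
    - {"grip": 1, "tx": 0.52, "ty": 0, "tz": -0.1, "wx": 0, "wy": 0.01, "wz": 0}
    - {"grip": 1, "tx": 0.52, "ty": 0, "tz": -0.1, "wx": 0, "wy": 0.01, "wz": 0}
    - {"grip": 1, "tx": 0.52, "ty": 0, "tz": -0.1, "wx": 0, "wy": 0.01, "wz": 0}

```text
time: 10.37
position: [0.5983, 0.0606, 0.1542]
tool_rot: [3.039, -0.67, -0.245]
ft_force: [-15.7, 0.8, 5.9]
grip_width: 0.005
```

>>> drive_tool:
  increments:
    - {"grip": 1, "tx": 0.52, "ty": 0, "tz": -0.1, "wx": 0, "wy": 0.01, "wz": 0}
    - {"grip": 1, "tx": 0.52, "ty": 0, "tz": -0.1, "wx": 0, "wy": 0.01, "wz": 0}
    - {"grip": 1, "tx": 0.52, "ty": 0, "tz": -0.1, "wx": 0, "wy": 0.01, "wz": 0}
    - {"grip": 1, "tx": 0.52, "ty": 0, "tz": -0.1, "wx": 0, "wy": 0.01, "wz": 0}
    - {"grip": 1, "tx": 0.52, "ty": 0, "tz": -0.1, "wx": 0, "wy": 0.01, "wz": 0}
    - {"grip": 1, "tx": 0.52, "ty": 0, "tz": -0.1, "wx": 0, "wy": 0.01, "wz": 0}
    - {"grip": 1, "tx": 0.52, "ty": 0, "tz": -0.1, "wx": 0, "wy": 0.01, "wz": 0}
    - {"grip": 1, "tx": 0.52, "ty": 0, "tz": -0.1, "wx": 0, "wy": 0.01, "wz": 0}
    - {"grip": 1, "tx": 0.52, "ty": 0, "tz": -0.1, "wx": 0, "wy": 0.01, "wz": 0}
    - {"grip": 1, "tx": 0.52, "ty": 0, "tz": -0.1, "wx": 0, "wy": 0.01, "wz": 0}

```text
time: 11.2
position: [0.5983, 0.0605, 0.1542]
tool_rot: [3.037, -0.665, -0.246]
ft_force: [-16.0, 0.2, 6.1]
grip_width: 0.004
```

Run:
```python
from h import *
np.set_printoptions(precision=3,suppress=True)
s=ctrl.get_state(); print(s['time'],s['position'],s['ft_force'],fl(s),s['torque'])
for th in (.33,.3,.25,.2,.15,.1,.05,0): print(th,row(*press_pose(0.0,th)))
```

```text
11.2 [0.598 0.06  0.154] [-16.014   0.236   6.064] [-16.43   -2.972   3.809] [0.19  3.304 0.021]
0.33 [-0.118 -0.094 -0.044  0.025  0.012  0.058]
0.3 [-0.394  0.028 -0.037  0.025  0.013  0.028]
0.25 [-0.844  0.249 -0.026  0.024  0.013 -0.022]
0.2 [-1.283  0.493 -0.014  0.024  0.014 -0.072]
0.15 [-1.709  0.758 -0.002  0.024  0.015 -0.122]
0.1 [-2.122  1.044  0.01   0.023  0.015 -0.172]
0.05 [-2.519  1.35   0.023  0.023  0.016 -0.222]
0 [-2.901  1.676  0.036  0.023  0.016 -0.272]
```

I've held it for over 2.9 s at 13–17 N. Now I ease it out slowly with the fingers in contact.

>>> drive_tool:
  increments:
    - {"grip": 1, "tx": 0.35, "ty": 0, "tz": -0.08, "wx": 0, "wy": 0.01, "wz": 0}
    - {"grip": 1, "tx": 0.2, "ty": 0, "tz": -0.05, "wx": 0, "wy": 0, "wz": 0}
    - {"grip": 1, "tx": 0.05, "ty": 0, "tz": -0.03, "wx": 0, "wy": 0, "wz": 0}
    - {"grip": 1, "tx": -0.1, "ty": 0.05, "tz": 0, "wx": 0, "wy": 0, "wz": -0.01}
    - {"grip": 1, "tx": -0.25, "ty": 0.1, "tz": 0, "wx": 0, "wy": 0, "wz": -0.02}
    - {"grip": 1, "tx": -0.4, "ty": 0.16, "tz": 0, "wx": 0, "wy": 0, "wz": -0.03}
    - {"grip": 1, "tx": -0.55, "ty": 0.22, "tz": 0, "wx": 0, "wy": 0, "wz": -0.045}
    - {"grip": 1, "tx": -0.7, "ty": 0.29, "tz": 0, "wx": 0, "wy": 0, "wz": -0.06}
    - {"grip": 1, "tx": -0.85, "ty": 0.36, "tz": 0, "wx": 0, "wy": 0, "wz": -0.07}
    - {"grip": 1, "tx": -1.0, "ty": 0.43, "tz": 0, "wx": 0, "wy": 0, "wz": -0.085}

```text
time: 12.03
position: [0.5876, 0.061, 0.1561]
tool_rot: [3.069, -0.535, -0.248]
ft_force: [-4.3, -1.0, 1.8]
grip_width: 0.004
```

Run:
```python
from h import *
np.set_printoptions(precision=3,suppress=True)
s=ctrl.get_state(); print(s['time'],s['position'],s['ft_force'],fl(s),s['torque'])
for th in (.25,.2,.15,.1,.05,0): print(th,row(*press_pose(0.0,th)))
print('gap30',row(*press_pose(0.03,0)))
im=grab('side','side8')
S=dict(np.load('pics/side8.npz')); W=cloud(S); hsv=cv2.cvtColor(S['frame'],cv2.COLOR_BGR2HSV)
m=((hsv[...,1]<70)&(hsv[...,2]>90)&(W[...,2]>0.145)&(W[...,2]<0.19)&(W[...,1]>0.112)&(W[...,1]<0.17)&(W[...,0]<0.66)).astype(np.uint8)
v,u=np.where(m); print(len(u),u.mean(),v.mean(),W[m>0].mean(0)*1000)
```

```text
12.0333 [0.588 0.061 0.156] [-4.347 -0.972  1.774] [-4.273 -1.822  1.19 ] [-0.196  0.69   0.078]
0.25 [ 0.181 -0.148 -0.009  0.023  0.014  0.063]
0.2 [-0.277  0.057  0.002  0.023  0.015  0.013]
0.15 [-0.724  0.285  0.014  0.023  0.015 -0.037]
0.1 [-1.159  0.534  0.027  0.022  0.016 -0.087]
0.05 [-1.582  0.805  0.039  0.022  0.016 -0.137]
0 [-1.99   1.097  0.052  0.022  0.017 -0.187]
gap30 [-4.938  1.653  0.108  0.022  0.017 -0.187]
52 220.92307692307693 208.3846153846154 [607.337 127.566 157.908]
```

Lever is following the fingers (ball ≈24 mm from rest). I keep easing.

>>> drive_tool:
  increments:
    - {"grip": 1, "tx": -0.14, "ty": 0.05, "tz": 0, "wx": 0, "wy": 0, "wz": -0.01}
    - {"grip": 1, "tx": -0.28, "ty": 0.1, "tz": 0, "wx": 0, "wy": 0, "wz": -0.02}
    - {"grip": 1, "tx": -0.42, "ty": 0.15, "tz": 0, "wx": 0, "wy": 0, "wz": -0.03}
    - {"grip": 1, "tx": -0.56, "ty": 0.2, "tz": 0, "wx": 0, "wy": 0, "wz": -0.04}
    - {"grip": 1, "tx": -0.7, "ty": 0.27, "tz": 0, "wx": 0, "wy": 0, "wz": -0.05}
    - {"grip": 1, "tx": -0.84, "ty": 0.34, "tz": 0, "wx": 0, "wy": 0, "wz": -0.06}
    - {"grip": 1, "tx": -0.98, "ty": 0.42, "tz": 0, "wx": 0, "wy": 0, "wz": -0.07}
    - {"grip": 1, "tx": -1.12, "ty": 0.5, "tz": 0, "wx": 0, "wy": 0, "wz": -0.085}
    - {"grip": 1, "tx": -1.26, "ty": 0.6, "tz": 0, "wx": 0, "wy": 0, "wz": -0.1}
    - {"grip": 1, "tx": -1.4, "ty": 0.7, "tz": 0, "wx": 0, "wy": 0, "wz": -0.12}

```text
time: 12.92
position: [0.5721, 0.0593, 0.1586]
tool_rot: [3.106, -0.346, -0.249]
ft_force: [-1.3, -0.4, -0.2]
grip_width: 0.002
```

>>> drive_tool:
  increments:
    - {"grip": 1, "tx": -0.15, "ty": 0.05, "tz": 0, "wx": 0, "wy": 0, "wz": -0.01}
    - {"grip": 1, "tx": -0.3, "ty": 0.1, "tz": 0, "wx": 0, "wy": 0, "wz": -0.03}
    - {"grip": 1, "tx": -0.45, "ty": 0.15, "tz": 0, "wx": 0, "wy": 0, "wz": -0.05}
    - {"grip": 1, "tx": -0.65, "ty": 0.2, "tz": 0, "wx": 0, "wy": 0, "wz": -0.06}
    - {"grip": 1, "tx": -0.9, "ty": 0.25, "tz": 0, "wx": 0, "wy": 0, "wz": -0.06}
    - {"grip": 1, "tx": -1.3, "ty": 0.3, "tz": 0, "wx": 0, "wy": 0, "wz": -0.06}
    - {"grip": 1, "tx": -1.8, "ty": 0.3, "tz": 0, "wx": 0, "wy": 0, "wz": -0.06}
    - {"grip": 1, "tx": -2.3, "ty": 0.3, "tz": 0, "wx": 0, "wy": 0, "wz": -0.06}
    - {"grip": 1, "tx": -2.8, "ty": 0.3, "tz": 0, "wx": 0, "wy": 0, "wz": -0.06}
    - {"grip": 1, "tx": -3.2, "ty": 0.3, "tz": 0, "wx": 0, "wy": 0, "wz": -0.06}

```text
time: 13.75
position: [0.54, 0.0636, 0.1639]
tool_rot: [3.12, -0.253, -0.249]
ft_force: [-0.6, 0.0, -0.2]
grip_width: 0.005
```

Run:
```python
from h import *
np.set_printoptions(precision=3,suppress=True)
s=ctrl.get_state(); print(s['time'],s['position'],s['ft_force'],s['torque'])
print('gap30',row(*press_pose(0.03,0)))
im=grab('side','side9');cv2.imwrite('pics/side9c.png',cv2.resize(im['frame'][110:260,180:330],None,fx=4,fy=4,interpolation=cv2.INTER_CUBIC))
S=dict(np.load('pics/side9.npz')); W=cloud(S); hsv=cv2.cvtColor(S['frame'],cv2.COLOR_BGR2HSV)
m=((hsv[...,1]<70)&(hsv[...,2]>90)&(W[...,2]>0.145)&(W[...,2]<0.19)&(W[...,1]>0.112)&(W[...,1]<0.17)&(W[...,0]<0.66)).astype(np.uint8)
v,u=np.where(m); print(len(u),u.mean(),v.mean(),W[m>0].mean(0)*1000)
```

```text
13.75 [0.54  0.064 0.164] [-0.612  0.032 -0.217] [-0.049 -0.287  0.049]
gap30 [-0.35   0.215  0.12   0.02   0.018 -0.003]
53 228.77358490566039 210.35849056603774 [583.113 129.18  161.903]
```

View pics/side9c.png

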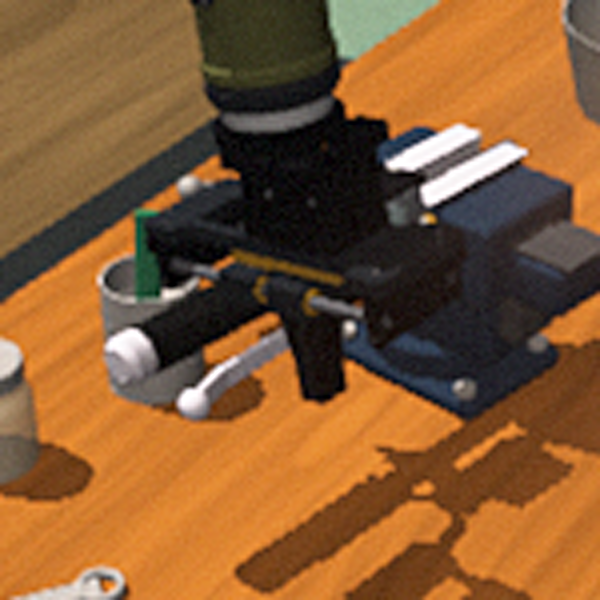

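The lever is back at rest: the ball is at (583,129,162) mm against (583,130,162) at the start. The side view shows the fingers clear of it. I now rise and come away.

>>> drive_tool:
  increments:
    - {"grip": 1, "tx": -1, "ty": 0, "tz": -0.5, "wx": 0, "wy": 0, "wz": 0}
    - {"grip": 1, "tx": -2, "ty": 0, "tz": -1.5, "wx": 0, "wy": 0, "wz": 0}
    - {"grip": 1, "tx": -3, "ty": 0, "tz": -3, "wx": 0, "wy": 0, "wz": 0}
    - {"grip": 1, "tx": -4, "ty": 0, "tz": -5, "wx": 0, "wy": 0, "wz": 0}
    - {"grip": 1, "tx": -5, "ty": 0, "tz": -7, "wx": 0, "wy": 0, "wz": 0}
    - {"grip": 1, "tx": -5, "ty": 0, "tz": -9, "wx": 0, "wy": 0, "wz": 0}
    - {"grip": 1, "tx": -5, "ty": 0, "tz": -11, "wx": 0, "wy": 0, "wz": 0}
    - {"grip": 1, "tx": -5, "ty": 0, "tz": -12, "wx": 0, "wy": 0, "wz": 0}
    - {"grip": 1, "tx": -5, "ty": 0, "tz": -12, "wx": 0, "wy": 0, "wz": 0}
    - {"grip": 1, "tx": -5, "ty": 0, "tz": -12, "wx": 0, "wy": 0, "wz": 0}

```text
time: 14.63
position: [0.5097, 0.0706, 0.2901]
tool_rot: [3.12, -0.252, -0.25]
ft_force: [-0.4, 0.1, -1.0]
grip_width: 0.007
```

Run:
```python
from h import *
np.set_printoptions(precision=3,suppress=True)
s=ctrl.get_state(); print(s['time'],s['position'],s['ft_force'],abs(s['qd']).max())
im=grab('side','side10'); W=cloud(im); hsv=cv2.cvtColor(im['frame'],cv2.COLOR_BGR2HSV)
m=((hsv[...,1]<70)&(hsv[...,2]>90)&(W[...,2]>0.145)&(W[...,2]<0.19)&(W[...,1]>0.112)&(W[...,1]<0.17)&(W[...,0]<0.66))
print(W[m].mean(0)*1000)
for t in ('side0','side10'):
    W=cloud(dict(np.load(f'pics/{t}.npz')))
    m=(W[...,2]>0.19)&(W[...,2]<0.23)&(W[...,0]>0.54)&(W[...,0]<0.66)&(W[...,1]>-0.15)&(W[...,1]<-0.03)
    P=W[m]; print(t,len(P),np.median(P,0))
cv2.imwrite('pics/side10c.png',cv2.resize(im['frame'][60:280,120:390],None,fx=2.5,fy=2.5))
```

```text
14.6333 [0.51  0.071 0.29 ] [-0.418  0.14  -0.988] 0.031991854346221316
[582.96  128.869 161.736]
side0 267 [ 0.588 -0.081  0.2  ]
side10 115 [ 0.575 -0.095  0.2  ]
```

View pics/side10c.png

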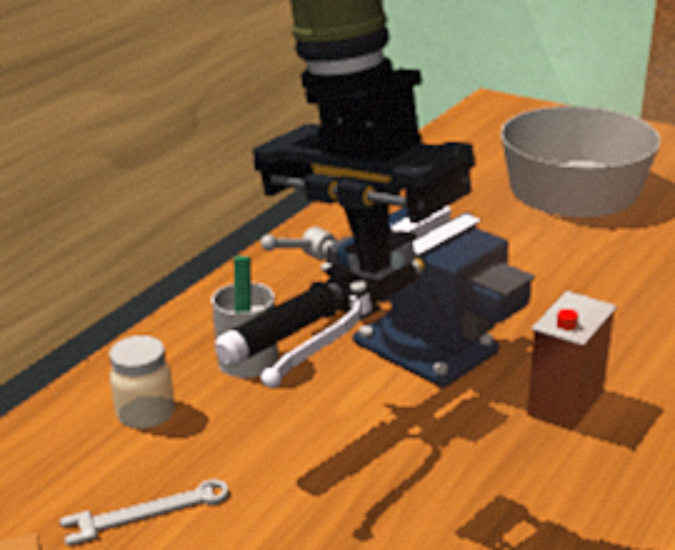

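The gripper is clear, the lever is at rest, and the can, tin, jar and spanner stand where they were. I'm handing in the job.

Run:
```python
from bench import ctrl
print(ctrl.close_job())
```

```text
the job is handed in; nothing more can be done
None
```

I pressed the brake lever in with the backs of the shut fingers until it came up hard against its stop, short of the grip. I held it there for about 2.9 s, eased it out slowly with the fingers in contact, came away and handed the job in at about 14.7 s.

**At the stop:** the ball at the lever's end had travelled about 41.6 mm, which is 0.25 rad. The wrist force was 13 to 17 N during the hold. About 4 N of that was out of the lever's plane, well under the 18 N at which the clamp slips.

**Afterwards:** the ball was back at (583, 129, 162) mm, against (583, 130, 162) mm at the start. By the ball's unchanged height, the clamp had not turned. The last picture shows the gripper clear and the can, oil tin, jar and spanner standing as before.

**What disagreed or went wrong:**
- The fingers first touched the lever about 7 mm later than I had worked out. I noticed this from the camera and corrected for it before reaching the stop.
- One move was refused for missing keys and sent again; nothing moved in between.
- In the last picture the gripper hid much of the reservoir lid, so I could not check the clamp angle from the lid as well.

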